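# Tuck the battery box's terminal cover shut

### The job

Close the terminal cover of the black battery box by pushing with the fingertips: fold the sprung grey flap over and down onto the box, then, keeping it down, push it by its yellow rib so that its edge slides fully home beneath the yellow lip and stays tucked there when you let go. Push gently; do not lift the box or push it out of its place, and leave the things standing around it alone.

Things in the scene. Friction and masses are not known exactly. Their poses are not given: they have to be found in the camera images.
- battery_box: Loose black battery box, 4 kg, 180 (x) by 150 (y) by 123 mm high with its lip; origin at the centre of its underside, on the work surface. Its +x points from the flap's hinge to the lip. Its rim stands 105 mm (107 mm at the hinge-side end) above the work surface. In a well under the flap are two terminals, red at +y and blue at -y, at most 105 mm high, clear of the closed flap.
- hinge (a point): Middle of the flap's hinge line, which runs along the box's y. It lies 112 mm above the work surface, at x = -70 mm in the box's frame when the flap is slid fully back, and moves along the box's +x with joint flap_slide.
- flap (a joint): Angle of the grey flap, rad: 0 = folded flat (level, a firm stop, top face 114 mm above the work surface), pi/2 = upright, at most 1.95. It starts at 1.4 to 1.8, about upright or leaning back a little past the hinge end of the box. The hinge is sprung: let go untucked, the flap rises again to about 1; pushing 55 mm from the hinge with 1 to 3 N folds it.
- flap_slide (a joint): Slide of the whole flap and its hinge pin along the box's +x, m: 0 = fully back (at the start), 0.020 = fully home. Takes about 5 N and stays where it is left. Slid back and flat, the flap's edge stands 7 mm short of the lip; fully home it lies 13 mm beneath it. If slid forward before it is down, the edge lands on top of the lip.
- rib (a point): Middle of the top of the yellow rib on the flap's outer face (the top face once folded, the face away from the lip when upright). The rib is 8 mm along the flap, 70 mm wide and 12 mm tall; this point is 75 mm from the hinge line and 14 mm out from the plate's mid-plane.
- flap_edge (a point): Middle of the flap's free edge, in the plate's mid-plane, 115 mm from the hinge line. The plate is 4 mm thick and 120 mm wide along the hinge; mass 60 g.
- lip (a point): Middle of the lower front edge of the yellow retaining lip: fixed to the box at x = +52 mm, 118 mm above the work surface, so 4 mm above the top face of the flat flap. The lip is 5 mm thick, 100 mm wide and reaches from x = +52 to +85 mm.
- blue_bottle: Bystander: blue bottle with white cap, 60 mm across, 140 mm tall; origin at the centre of its underside.
- funnel: Bystander: red funnel standing mouth down, 90 mm across, 105 mm tall; origin at the centre of its underside.
- grease_tub: Bystander: white tub with yellow lid, 68 mm across, 60 mm tall; origin at the centre of its underside.
There are look-alikes about, which are no part of the job. Several things have the shape of the battery_box; the one meant has the colours described above.

How it is judged:
By the outcome, as a careful person would: the job done as asked, in the order asked, and still so for the second after the job is handed in, with the robot touching nothing.
It also fails if it takes over 40 s, if anything falls off the work surface, if the arm or the gripper's body presses on something with over 40 N, if the wrist force passes 120 N, or if a joint passes its speed limit or range.

### The arm

A 6-joint arm with a two-finger parallel gripper is mounted at the origin on the work surface. World frame = base frame: x ahead of the robot, y to its left, z up, the work surface at z = 0. Lengths are in m, angles in rad, forces in N, time in s.
With the tool pointing down it reaches from about 0.275 to 0.75 m from the base axis. Payload 10.2 kg.
Tool frame: the origin (TCP) lies on the centre line of the jaws, within the pads' length; the fingertips stand 19 mm ahead of it and the grasp point (between the pads) is the TCP (arm.tcp_to_tips is the x of the fingertips in the tool frame, in m); x points along the fingers, y is the direction in which the jaws open and shut, and the axes are right-handed (so a half turn about x gives the same grasp; the last joint's range is limited). The gripper opens to 85 mm and grips with 20 to 120 N. Pads are 22 mm wide; open, the fingers measure 114 mm over their backs; the gripper's body (76 mm by 85 mm) begins 54 mm behind the grasp point. The pads swing forward as they close: fully open they stand 13 mm farther back than shut.
Start: joints at [0.919, 0.313, 1.498, -0, 1.331, -0.223], TCP at [0.218, 0.477, 0.25] pointing down, gripper open.
Joint ranges: [-2.94, 2.94], [-0.97, 2.17], [0.19, 2.56], [-1.23, 4.37], [0.02, 3.11], [-2.88, 2.88]. Speed limits (rad/s): [2.39, 2.39, 3.01, 3.14, 3.14, 3.14].

### API

Orientations are given as [roll, pitch, yaw] about the fixed x, y, z axes, in that order (R = Rz(yaw) Ry(pitch) Rx(roll)).
In Python, from workcell import arm gives the robot as it stands.
- The arm moves only by the tool drive_tool, never from a script. Its argument "deltas" is a list of rows, each an object of numbers: "hand": the gripper command: -1 is shut, 1 is fully open, values between are in proportion; "x", "y", "z": the shift along the world's x, y, z in m; "ax", "ay", "az": the turn, a rotation vector about the world's x, y, z in rad. A call has exactly 5 rows; each row shifts and turns the commanded pose from where the row before left it; what a row does not reach is not made up. A row lasts 1/12 s, in which the tool goes at most 41.7 mm and 7.16 degrees, less where a joint would pass 70% of its speed; a pose out of reach is approached as far as the arm can. A call with a gripper value outside its range is refused whole. The fingers move at their own pace and stop on an object; "squeeze" is the grip in N (left out, the last holds). Time passes only in rows, so rows that do not move let the fingers close, or fill a call up. It gives the time, the measured TCP pose, the force and the opening at its end, in the units of the state.
- arm.sense(): the state, without advancing time (a new reading comes with each control period).
- arm.read_camera(name): name is "side" or "top"; returns a dict with "pixels" (384x512x3 uint8, red, green, blue), "fx", "fy", "cx", "cy" (pixels), "R" (3x3) and "t" (3): a world point X has camera coordinates R X + t. Camera axes: x right, y down, z forward; pixel columns grow to the right and rows downward; lengths in m; the calibration is good to about 2 mm. A picture is of the moment at which its call begins. There is no depth.
- arm.job_done(): hands the job in, once; it reports no verdict.
The state is a dict: "t": time; "joint_positions": joint angles; "dq": joint speeds; "effort": joint torques, N m; "tcp_pos": TCP position; "tcp_rot": TCP orientation; "force": force on the tool from outside, world axes, zero at the start; "torque": the same for the moment, N m; "finger_gap": finger opening in m.
Only numpy, scipy, OpenCV 4.12 (cv2) and the standard library are available. Lean on these libraries where they do the work, as an engineer would, in place of code of your own. Each camera call takes 0.05 s, during which the arm holds its last target.

## Working session

There is one attempt and no reset: what is moved stays moved. The work goes in short steps, Python scripts to look and compute and a tool call to move; the robot and the scene stay as the last step left them, time stands still between calls to the robot, and variables do not carry over. Pictures are saved under pics/ and viewed, and the job is handed in when it is done.

Besides the shell and the picture viewer there is one more tool, called as name([rows], argument=value, ...), one row to a line, values as JSON. drive_tool: Moves the arm, as the interface text tells. Its arguments: {"type":"object","properties":{"deltas":{"type":"array"},"squeeze":{"type":"number"}},"required":["deltas"]}

```bash
mkdir -p pics; ls; python3 - <<'E'
from workcell import arm
import cv2,numpy as np
for n in("side","top"):
    c=arm.read_camera(n); cv2.imwrite(f"pics/{n}0.png",c["pixels"][:,:,::-1])
    print(n,c["fx"],c["fy"],c["cx"],c["cy"],np.round(c["R"],4).tolist(),np.round(c["t"],4).tolist(), np.round(-c["R"].T@c["t"],3))
print(arm.sense()); print(arm.tcp_to_tips)
E
```

```text
pics
side 482.07673126584524 482.07673126584524 258.23544617775707 200.79624547456075 [[0.9378, -0.3463, -0.0233], [-0.205, -0.4983, -0.8424], [0.2801, 0.7948, -0.5383]] [-0.4969, 0.2352, 0.914] [ 0.258 -0.781  0.679]
top 426.8912277531648 426.8912277531648 263.7648077241087 184.31082090843825 [[-0.0269, -0.9995, -0.0153], [-0.9928, 0.0285, -0.116], [0.1164, 0.012, -0.9931]] [0.0594, 0.5499, 0.9678] [0.435 0.032 1.026]
{'t': 0.1, 'joint_positions': array([ 9.18595348e-01,  3.13359356e-01,  1.49836706e+00,  6.91744873e-06,
        1.33096948e+00, -2.23410417e-01]), 'dq': array([ 0.00064456, -0.00044342, -0.00128529, -0.00159889,  0.00144589,
       -0.00182283]), 'effort': array([ 1.53170855e-03, -4.12907052e+01, -2.60141069e+01, -1.94549266e-04,
        3.04886271e-03,  3.22801114e-06]), 'tcp_pos': array([0.21816701, 0.47729788, 0.2498078 ]), 'tcp_rot': array([-1.80029565,  1.56969306, -2.22908786]), 'force': array([-0.21939115, -0.35670104,  0.21682707]), 'torque': array([-0.01188064, -0.00300003, -0.0053664 ]), 'finger_gap': 0.08548366847355372}
0.019
```

View pics/side0.png

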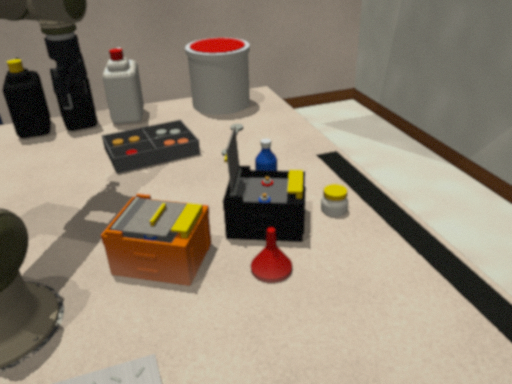

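View pics/top0.png

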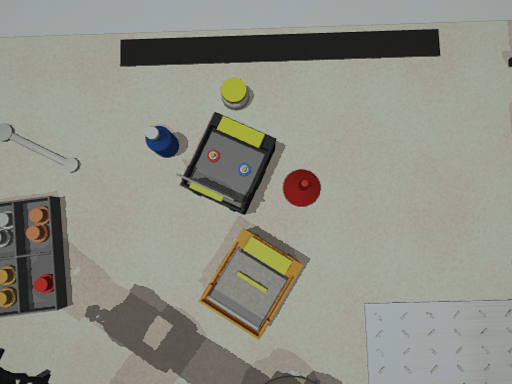

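The side picture shows the black box at (265,205) with its flap upright at (235,160), and the orange look-alike at (158,238). In the top picture they are at (230,163) and (253,285). Other things that could be confused with it are the dark tray (top 30,255; side 150,145) and the black bottle (side 25,100). I choose the black box with the grey flap, yellow lip and red/blue terminals, and check it in a close crop.

```bash
python3 - <<'E'
import cv2
a=cv2.imread("pics/top0.png")[100:225,165:290]; b=cv2.imread("pics/side0.png")[115:245,210:320]
cv2.imwrite("pics/topc.png",cv2.resize(a,None,fx=4.7,fy=4.7,interpolation=cv2.INTER_CUBIC))
cv2.imwrite("pics/sidec.png",cv2.resize(b,None,fx=4.5,fy=4.5,interpolation=cv2.INTER_CUBIC))
E
```

```text
(no output)
```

View pics/topc.png

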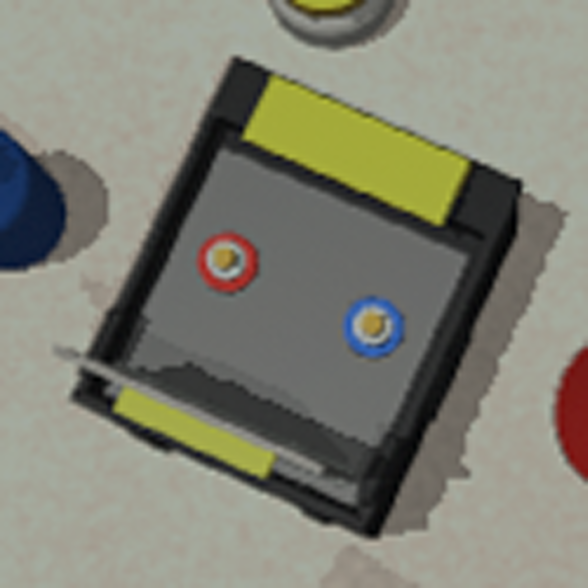

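View pics/sidec.png

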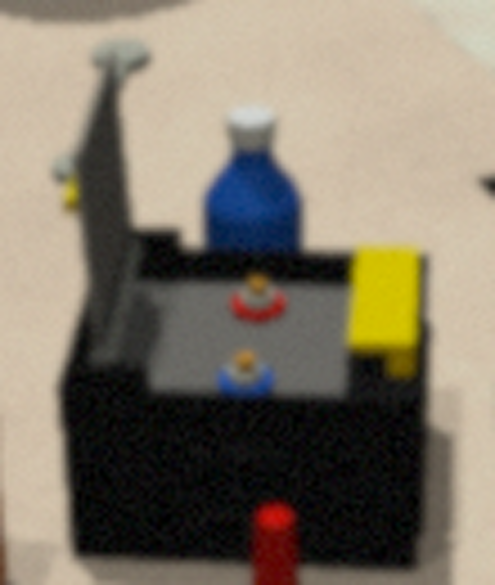

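```bash
cat > h.py <<'E'
import numpy as np,cv2
from scipy.optimize import least_squares
CAM={}
def load(arm):
    return {n:arm.read_camera(n) for n in("top","side")}
def proj(c,X):
    X=np.atleast_2d(X); p=X@np.array(c["R"]).T+np.array(c["t"])
    return np.c_[c["fx"]*p[:,0]/p[:,2]+c["cx"],c["fy"]*p[:,1]/p[:,2]+c["cy"]]
def w(pose,P):
    P=np.atleast_2d(P);x,y,a=pose;c,s=np.cos(a),np.sin(a)
    return np.c_[x+c*P[:,0]-s*P[:,1],y+s*P[:,0]+c*P[:,1],P[:,2]]
def flap(th,s,r,n=0,y=0): # r from hinge, n outward of outer face
    return np.array([-.07+s+r*np.cos(th)-n*np.sin(th),y,.112+r*np.sin(th)+n*np.cos(th)])
E
python3 - <<'E'
from h import *
from workcell import arm
C=load(arm)
T=[((270,75),(.085,.05,.123)),((470,160),(.085,-.05,.123)),((245,137),(.052,.05,.123)),((445,225),(.052,-.05,.123)),((235,57),(.09,.075,.105)),((520,183),(.09,-.075,.105)),((375,537),(-.09,-.075,.107)),((75,400),(-.09,.075,.107))]
S=[((418,250),(.085,.05,.123)),((360,248),(.052,.05,.123)),((348,345),(.052,-.05,.123)),((412,352),(.085,-.05,.123)),((78,553),(-.09,-.075,0)),((415,565),(.09,-.075,0))]
ut=np.array([p for p,_ in T])/4.7+[165,100]; us=np.array([p for p,_ in S])/4.5+[210,115]
Pt=np.array([q for _,q in T]);Ps=np.array([q for _,q in S])
def res(v,full=False):
    a=proj(C["top"],w(v,Pt))-ut;b=proj(C["side"],w(v,Ps))-us
    return (a,b) if full else np.r_[a.ravel(),b.ravel()]
r=least_squares(res,[.45,.05,-.4],loss="soft_l1");v=r.x
print(v,np.degrees(v[2]));a,b=res(v,True);print(a.round(1).tolist(),b.round(1).tolist())
for th in (1.4,1.5,1.6,1.7,1.8):
  for n in("top","side"):
    o,sc=(([165,100],4.7) if n=="top" else ([210,115],4.5))
    Q=[flap(th,0,.115,0,.06),flap(th,0,.115,0,-.06),flap(th,0,.075,.014,.035),flap(th,0,.075,.014,-.035)]
    print(th,n,((proj(C[n],w(v,Q))-o)*sc).round().tolist())
# bystanders
def back(n,u,z):
    c=C[n];R=np.array(c["R"]);o=-R.T@c["t"];d=R.T@[(u[0]-c["cx"])/c["fx"],(u[1]-c["cy"])/c["fy"],1]
    return o+d*(z-o[2])/d[2]
print("cap",back("top",(154,133),.14),"funnel",back("top",(305,184),.105),"tub",back("top",(234,90),.06))
E
```

```text
[ 0.59438751  0.11809917 -0.44381941] -25.428979200751122
[[0.9, 0.1], [0.4, 0.1], [-0.1, 0.5], [-0.4, 0.0], [-0.0, -0.3], [1.2, -0.5], [-1.5, -0.8], [-0.6, 0.4]] [[0.0, -0.8], [-1.0, -0.6], [-0.0, -0.2], [0.8, -1.4], [-2.1, 2.7], [0.8, 2.8]]
1.4 top [[86.0, 295.0], [356.0, 414.0], [136.0, 377.0], [287.0, 444.0]]
1.4 side [[157.0, 55.0], [128.0, 161.0], [115.0, 142.0], [96.0, 206.0]]
1.5 top [[73.0, 320.0], [344.0, 439.0], [129.0, 394.0], [280.0, 460.0]]
1.5 side [[135.0, 52.0], [104.0, 158.0], [100.0, 142.0], [80.0, 206.0]]
1.6 top [[61.0, 345.0], [332.0, 465.0], [122.0, 410.0], [273.0, 477.0]]
1.6 side [[113.0, 52.0], [79.0, 157.0], [86.0, 144.0], [65.0, 208.0]]
1.7 top [[49.0, 372.0], [320.0, 492.0], [116.0, 427.0], [266.0, 493.0]]
1.7 side [[91.0, 53.0], [55.0, 158.0], [72.0, 147.0], [50.0, 212.0]]
1.8 top [[39.0, 398.0], [309.0, 518.0], [110.0, 442.0], [260.0, 509.0]]
1.8 side [[69.0, 56.0], [31.0, 162.0], [58.0, 152.0], [36.0, 216.0]]
cap [0.65537573 0.27331259 0.14      ] funnel [ 0.54099757 -0.04620532  0.105     ] tub [0.77237003 0.10743699 0.06      ]
```

```bash
python3 - <<'E'
from h import *
from workcell import arm
from scipy.spatial.transform import Rotation as Ro
s=arm.sense();R=Ro.from_euler("xyz",s["tcp_rot"]).as_matrix();print(R.round(3))
a=np.arctan2(R[1,1],R[0,1]);print("jaw yaw",np.degrees(a))
v=[.5944,.1181,-.4438]
for off in(0,np.pi,):
    d=(v[2]+np.pi/2+off-a+np.pi)%(2*np.pi)-np.pi;print("turn az",d)
print("start", w(v,[[-.125,0,.186]])-s["tcp_pos"], s["joint_positions"])
E
```

```text
[[-0.     0.416  0.909]
 [-0.001  0.909 -0.416]
 [-1.    -0.001 -0.   ]]
jaw yaw 65.43034737639165
turn az -0.014978665646771194
turn az 3.1266139879430224
start [[ 0.26326072 -0.30559749 -0.06399942]] [ 9.18555057e-01  3.13198324e-01  1.49807701e+00  3.58862796e-06
  1.33095966e+00 -2.23420743e-01]
```

drive_tool([
  {"hand": -1, "x": 0.024, "y": -0.028},
  {"x": 0.025, "y": -0.029},
  {"x": 0.025, "y": -0.029},
  {"x": 0.025, "y": -0.029},
  {"x": 0.025, "y": -0.029},
], squeeze=20)

```text
$.deltas[0]: bad value
```

drive_tool([
  {"x": 0.025, "y": -0.029},
  {"x": 0.025, "y": -0.029},
  {"x": 0.025, "y": -0.029},
  {"x": 0.02, "y": -0.024},
  {"x": 0.01, "y": -0.012},
])

```text
$.deltas[0]: bad value
```

drive_tool([
  {"x": 0.013, "y": -0.015, "z": -0.01},
  {"x": 0.01, "y": -0.012, "z": -0.02},
  {"x": 0.008, "y": -0.01, "z": -0.02, "az": -0.015},
  {"z": -0.01},
  {},
])

```text
$.deltas[0]: bad value
```

```bash
cat > look.py <<'E'
import sys
from h import *
from workcell import arm
v=[.5944,.1181,-.4438]
k=sys.argv[1];C=load(arm);s=arm.sense();p=s["tcp_pos"]
c,sn=np.cos(v[2]),np.sin(v[2]);d=p-[v[0],v[1],0]
print("t",s["t"],"box frame tip",np.round([c*d[0]+sn*d[1],-sn*d[0]+c*d[1],p[2]-.019],4),"F",s["force"].round(2),"Fbox",np.round([c*s["force"][0]+sn*s["force"][1],-sn*s["force"][0]+c*s["force"][1]],2),"gap",s["finger_gap"])
a=C["top"]["pixels"][90:230,160:300,::-1];b=C["side"]["pixels"][105:245,200:340,::-1]
cv2.imwrite(f"pics/{k}.png",np.hstack([cv2.resize(i,(400,400),interpolation=cv2.INTER_CUBIC) for i in(a,b)]))
E
python3 look.py a1
```

```text
t 0.3 box frame tip [-0.494   0.163   0.2311] F [-0.74 -0.22 -0.43] Fbox [-0.57 -0.52] gap 0.08536447581309929
```

View pics/a1.png

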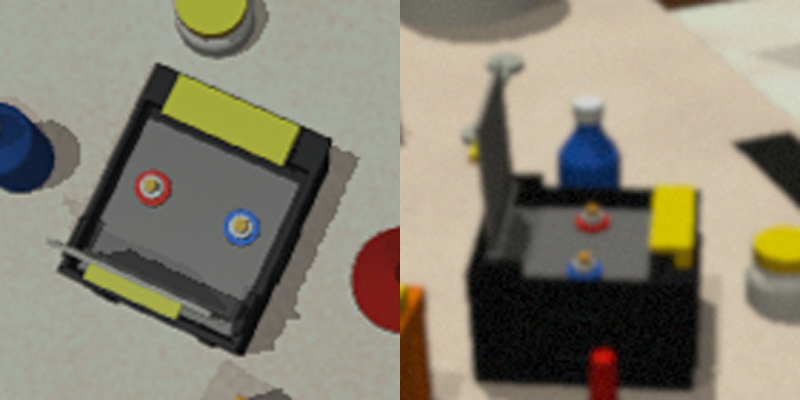

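The moves were refused because each row needs all its fields, so nothing has moved. The pictures show the box unchanged, with its flap upright. I'll send full rows.

drive_tool([
  {"hand": -1, "x": 0.024, "y": -0.028, "z": 0, "ax": 0, "ay": 0, "az": 0},
  {"hand": -1, "x": 0.025, "y": -0.029, "z": 0, "ax": 0, "ay": 0, "az": 0},
  {"hand": -1, "x": 0.025, "y": -0.029, "z": 0, "ax": 0, "ay": 0, "az": 0},
  {"hand": -1, "x": 0.025, "y": -0.029, "z": 0, "ax": 0, "ay": 0, "az": 0},
  {"hand": -1, "x": 0.025, "y": -0.029, "z": 0, "ax": 0, "ay": 0, "az": 0},
], squeeze=20)

```text
t: 0.72
tcp_pos: [0.3431, 0.332, 0.2504]
tcp_rot: [1.057, 1.571, 0.629]
force: [0.5, 1.2, 0.0]
finger_gap: 0.0254
```

drive_tool([
  {"hand": -1, "x": 0.025, "y": -0.029, "z": 0, "ax": 0, "ay": 0, "az": 0},
  {"hand": -1, "x": 0.025, "y": -0.029, "z": 0, "ax": 0, "ay": 0, "az": 0},
  {"hand": -1, "x": 0.025, "y": -0.029, "z": -0.005, "ax": 0, "ay": 0, "az": 0},
  {"hand": -1, "x": 0.025, "y": -0.029, "z": -0.01, "ax": 0, "ay": 0, "az": -0.015},
  {"hand": -1, "x": 0.015, "y": -0.018, "z": -0.01, "ax": 0, "ay": 0, "az": 0},
])

```text
t: 1.13
tcp_pos: [0.4592, 0.1968, 0.2251]
tcp_rot: [0.229, 1.57, -0.218]
force: [0.0, 0.4, -0.8]
finger_gap: -0.0004
```

drive_tool([
  {"hand": -1, "x": 0.015, "y": -0.018, "z": -0.01, "ax": 0, "ay": 0, "az": 0},
  {"hand": -1, "x": 0.008, "y": -0.008, "z": -0.014, "ax": 0, "ay": 0, "az": 0},
  {"hand": -1, "x": 0, "y": 0, "z": -0.01, "ax": 0, "ay": 0, "az": 0},
  {"hand": -1, "x": 0, "y": 0, "z": -0.005, "ax": 0, "ay": 0, "az": 0},
  {"hand": -1, "x": 0, "y": 0, "z": 0, "ax": 0, "ay": 0, "az": 0},
])

```text
t: 1.55
tcp_pos: [0.4794, 0.174, 0.1853]
tcp_rot: [-2.651, 1.568, -3.095]
force: [-0.6, -0.3, 0.6]
finger_gap: 0.0
```

```bash
python3 look.py a2
```

```text
t 1.65 box frame tip [-0.1275  0.0016  0.1678] F [ 0.72 -0.41  0.34] Fbox [ 0.83 -0.06] gap 0.00011787704659266433
```

View pics/a2.png

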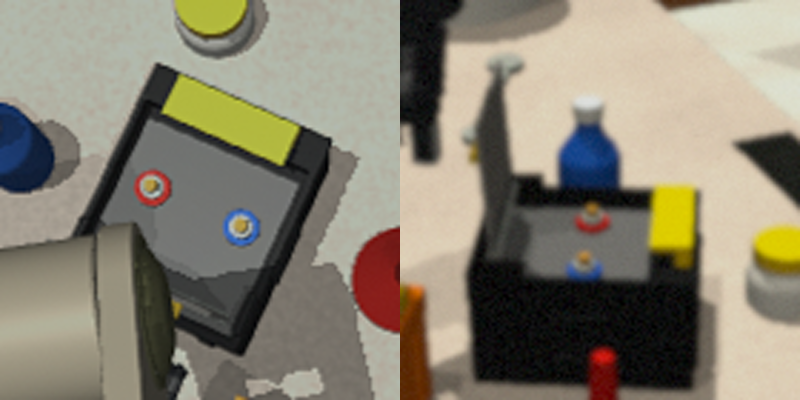

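drive_tool([
  {"hand": -1, "x": 0.0072, "y": -0.0034, "z": 0, "ax": 0, "ay": 0, "az": 0},
  {"hand": -1, "x": 0.0072, "y": -0.0034, "z": -0.001, "ax": 0, "ay": 0, "az": 0},
  {"hand": -1, "x": 0.0072, "y": -0.0034, "z": -0.001, "ax": 0, "ay": 0, "az": 0},
  {"hand": -1, "x": 0.0072, "y": -0.0034, "z": -0.001, "ax": 0, "ay": 0, "az": 0},
  {"hand": -1, "x": 0.0072, "y": -0.0034, "z": -0.001, "ax": 0, "ay": 0, "az": 0},
])

```text
t: 2.07
tcp_pos: [0.5171, 0.1561, 0.1822]
tcp_rot: [2.795, 1.571, 2.351]
force: [-1.2, 0.1, -0.1]
finger_gap: -0.0001
```

drive_tool([
  {"hand": -1, "x": 0.0045, "y": -0.0021, "z": -0.002, "ax": 0, "ay": 0, "az": 0},
  {"hand": -1, "x": 0.0045, "y": -0.0021, "z": -0.002, "ax": 0, "ay": 0, "az": 0},
  {"hand": -1, "x": 0.0045, "y": -0.0021, "z": -0.002, "ax": 0, "ay": 0, "az": 0},
  {"hand": -1, "x": 0.0045, "y": -0.0021, "z": -0.002, "ax": 0, "ay": 0, "az": 0},
  {"hand": -1, "x": 0, "y": 0, "z": 0, "ax": 0, "ay": 0, "az": 0},
])

```text
t: 2.48
tcp_pos: [0.5348, 0.1477, 0.1737]
tcp_rot: [-2.389, 1.57, -2.833]
force: [0.3, -0.2, -0.1]
finger_gap: -0.0002
```

```bash
python3 look.py a3
```

```text
t 2.5833 box frame tip [-0.0671  0.0012  0.1551] F [ 0.21  0.53 -0.02] Fbox [-0.04  0.57] gap -0.000128407969001024
```

View pics/a3.png

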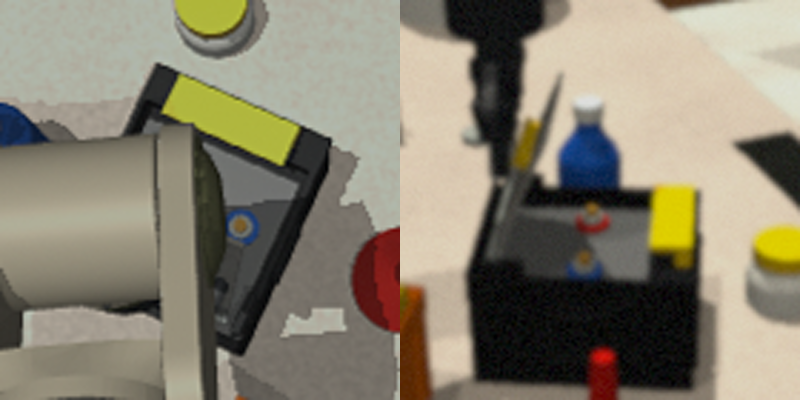

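drive_tool([
  {"hand": -1, "x": 0.0036, "y": -0.0017, "z": 0, "ax": 0, "ay": 0, "az": 0},
  {"hand": -1, "x": 0.0036, "y": -0.0017, "z": 0, "ax": 0, "ay": 0, "az": 0},
  {"hand": -1, "x": 0.0036, "y": -0.0017, "z": 0, "ax": 0, "ay": 0, "az": 0},
  {"hand": -1, "x": 0.0036, "y": -0.0017, "z": -0.0005, "ax": 0, "ay": 0, "az": 0},
  {"hand": -1, "x": 0.0036, "y": -0.0017, "z": -0.001, "ax": 0, "ay": 0, "az": 0},
])

```text
t: 3.0
tcp_pos: [0.5526, 0.1394, 0.1728]
tcp_rot: [3.094, 1.571, 2.651]
force: [-0.9, 0.2, -0.9]
finger_gap: 0.0002
```

drive_tool([
  {"hand": -1, "x": 0.003, "y": -0.0014, "z": -0.001, "ax": 0, "ay": 0, "az": 0},
  {"hand": -1, "x": 0.003, "y": -0.0014, "z": -0.002, "ax": 0, "ay": 0, "az": 0},
  {"hand": -1, "x": 0.003, "y": -0.0014, "z": -0.002, "ax": 0, "ay": 0, "az": 0},
  {"hand": -1, "x": 0, "y": 0, "z": 0, "ax": 0, "ay": 0, "az": 0},
  {"hand": -1, "x": 0, "y": 0, "z": 0, "ax": 0, "ay": 0, "az": 0},
])

```text
t: 3.42
tcp_pos: [0.5616, 0.1352, 0.1677]
tcp_rot: [0.055, 1.57, -0.389]
force: [-0.9, 0.6, 0.1]
finger_gap: 0.0001
```

```bash
python3 look.py a4
```

```text
t 3.5167 box frame tip [-0.0372  0.0014  0.1489] F [ 0.05  0.18 -0.12] Fbox [-0.03  0.18] gap 5.0334072572502034e-05
```

View pics/a4.png

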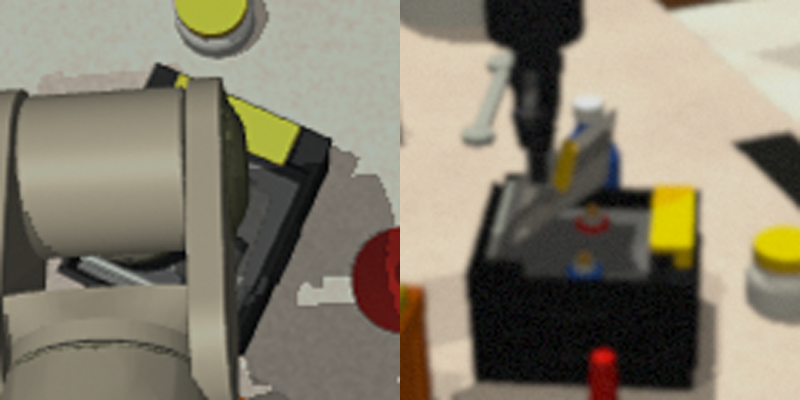

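drive_tool([
  {"hand": -1, "x": 0.003, "y": -0.0014, "z": -0.003, "ax": 0, "ay": 0, "az": 0},
  {"hand": -1, "x": 0.003, "y": -0.0014, "z": -0.003, "ax": 0, "ay": 0, "az": 0},
  {"hand": -1, "x": 0.0027, "y": -0.0013, "z": -0.003, "ax": 0, "ay": 0, "az": 0},
  {"hand": -1, "x": 0.0018, "y": -0.0009, "z": -0.0037, "ax": 0, "ay": 0, "az": 0},
  {"hand": -1, "x": 0.0018, "y": -0.0009, "z": -0.0037, "ax": 0, "ay": 0, "az": 0},
])

```text
t: 3.93
tcp_pos: [0.5738, 0.1294, 0.1509]
tcp_rot: [3.122, 1.571, 2.678]
force: [-1.9, 1.5, 0.9]
finger_gap: 0.0002
```

drive_tool([
  {"hand": -1, "x": 0.0018, "y": -0.0009, "z": -0.0037, "ax": 0, "ay": 0, "az": 0},
  {"hand": -1, "x": 0.0018, "y": -0.0009, "z": -0.0037, "ax": 0, "ay": 0, "az": 0},
  {"hand": -1, "x": 0.0012, "y": -0.0006, "z": -0.004, "ax": 0, "ay": 0, "az": 0},
  {"hand": -1, "x": 0.001, "y": -0.0005, "z": -0.003, "ax": 0, "ay": 0, "az": 0},
  {"hand": -1, "x": 0, "y": 0, "z": 0, "ax": 0, "ay": 0, "az": 0},
])

```text
t: 4.35
tcp_pos: [0.5795, 0.1264, 0.1363]
tcp_rot: [-2.206, 1.571, -2.65]
force: [-0.2, 0.7, 1.0]
finger_gap: -0.0001
```

```bash
python3 look.py a5
```

```text
t 4.45 box frame tip [-0.017   0.0012  0.118 ] F [-0.89 -0.22  0.59] Fbox [-0.71 -0.58] gap -0.0004620524103045964
```

View pics/a5.png

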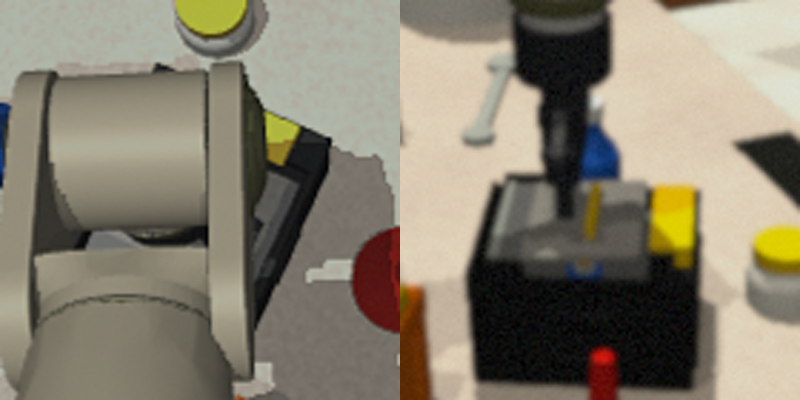

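Nearly flat, with the flap edge (side picture x≈648) still short of the lip at x≈652. Pressing down until it meets the stop.

drive_tool([
  {"hand": -1, "x": 0, "y": 0, "z": -0.0015, "ax": 0, "ay": 0, "az": 0},
  {"hand": -1, "x": 0, "y": 0, "z": -0.0015, "ax": 0, "ay": 0, "az": 0},
  {"hand": -1, "x": 0, "y": 0, "z": -0.001, "ax": 0, "ay": 0, "az": 0},
  {"hand": -1, "x": 0, "y": 0, "z": 0, "ax": 0, "ay": 0, "az": 0},
  {"hand": -1, "x": 0, "y": 0, "z": 0, "ax": 0, "ay": 0, "az": 0},
])

```text
t: 4.87
tcp_pos: [0.5795, 0.1265, 0.1331]
tcp_rot: [0.273, 1.57, -0.171]
force: [0.9, 0.0, 0.9]
finger_gap: -0.0001
```

```bash
python3 look.py a6; python3 - <<'E'
import cv2
from workcell import arm
b=arm.read_camera("side")["pixels"][150:220,220:310,::-1]
cv2.imwrite("pics/a6z.png",cv2.resize(b,None,fx=8,fy=8,interpolation=cv2.INTER_CUBIC))
E
```

```text
t 4.9667 box frame tip [-0.0171  0.0012  0.1141] F [ 1.91 -0.21  1.67] Fbox [1.82 0.63] gap -0.00011541579224554435
```

View pics/a6z.png

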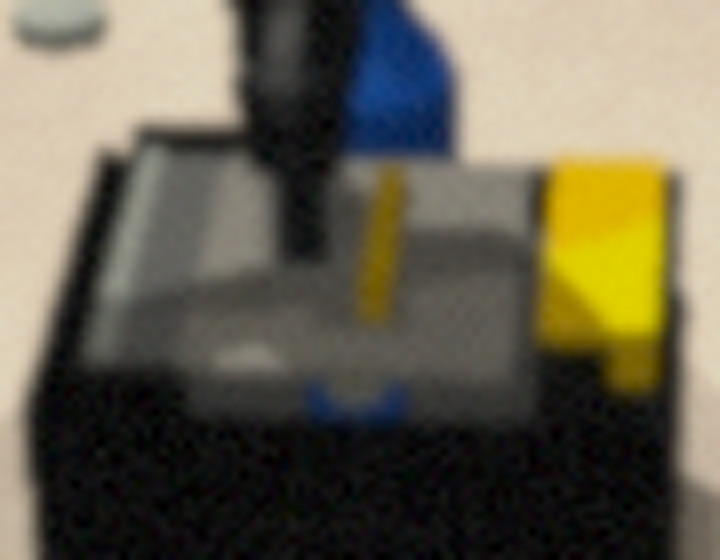

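drive_tool([
  {"hand": -1, "x": 0, "y": 0, "z": -0.001, "ax": 0, "ay": 0, "az": 0},
  {"hand": -1, "x": 0, "y": 0, "z": -0.001, "ax": 0, "ay": 0, "az": 0},
  {"hand": -1, "x": 0, "y": 0, "z": 0, "ax": 0, "ay": 0, "az": 0},
  {"hand": -1, "x": 0, "y": 0, "z": 0, "ax": 0, "ay": 0, "az": 0},
  {"hand": -1, "x": 0, "y": 0, "z": 0, "ax": 0, "ay": 0, "az": 0},
])

```text
t: 5.43
tcp_pos: [0.5796, 0.1267, 0.1323]
tcp_rot: [0.436, 1.57, -0.008]
force: [-2.6, 0.1, 10.8]
finger_gap: -0.0002
```

```bash
python3 look.py a7; python3 - <<'E'
from h import *
from workcell import arm
v=[.5944,.1181,-.4438]
C=arm.read_camera("side")
for th in(0,.05):
 for s in(0,.01,.02):
  Q=[flap(th,s,.115,.002,.06),flap(th,s,.115,.002,-.06),flap(th,s,.075,.014,.035),flap(th,s,.075,.014,-.035)]
  print(th,s,((proj(C,w(v,Q))-[220,150])*8).round().tolist())
print(((proj(C,w(v,[[.052,.05,.123],[.052,-.05,.123]]))-[220,150])*8).round())
b=C["pixels"][150:220,220:310,::-1]
cv2.imwrite("pics/a7z.png",cv2.resize(b,None,fx=8,fy=8,interpolation=cv2.INTER_CUBIC))
E
```

```text
t 5.5333 box frame tip [-0.017   0.0013  0.1133] F [-1.86 -0.86 10.25] Fbox [-1.31 -1.58] gap 0.00012411923626688963
0 0 [[529.0, 165.0], [511.0, 378.0], [390.0, 168.0], [372.0, 290.0]]
0 0.01 [[563.0, 166.0], [548.0, 379.0], [424.0, 169.0], [408.0, 291.0]]
0 0.02 [[596.0, 167.0], [584.0, 380.0], [458.0, 169.0], [444.0, 291.0]]
0.05 0 [[529.0, 149.0], [511.0, 360.0], [387.0, 157.0], [369.0, 278.0]]
0.05 0.01 [[562.0, 149.0], [547.0, 361.0], [421.0, 157.0], [405.0, 279.0]]
0.05 0.02 [[596.0, 150.0], [584.0, 362.0], [455.0, 158.0], [441.0, 280.0]]
[[552. 156.]
 [539. 331.]]
```

View pics/a7z.png

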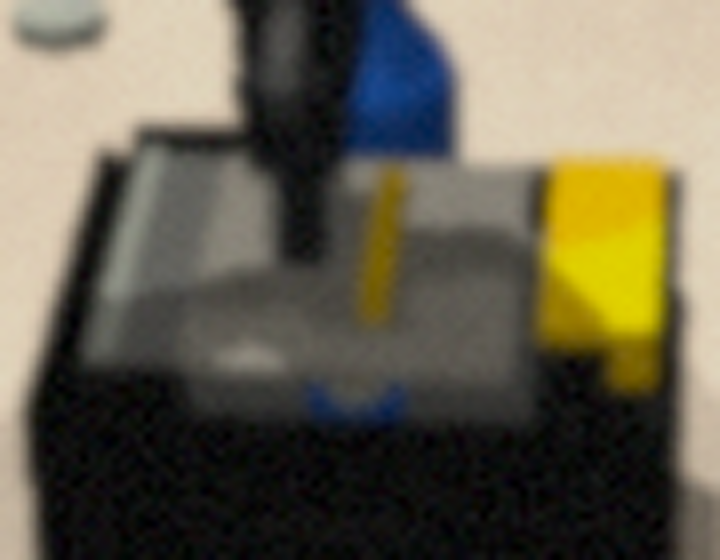

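The flap is flat against the stop (10 N) with the edge still clear of the lip, matching slide 0. I'll ease the press a little and slide forward.

drive_tool([
  {"hand": -1, "x": 0.0018, "y": -0.0009, "z": 0.0007, "ax": 0, "ay": 0, "az": 0},
  {"hand": -1, "x": 0.0018, "y": -0.0009, "z": 0, "ax": 0, "ay": 0, "az": 0},
  {"hand": -1, "x": 0.0018, "y": -0.0009, "z": 0, "ax": 0, "ay": 0, "az": 0},
  {"hand": -1, "x": 0.0018, "y": -0.0009, "z": 0, "ax": 0, "ay": 0, "az": 0},
  {"hand": -1, "x": 0.0018, "y": -0.0009, "z": 0, "ax": 0, "ay": 0, "az": 0},
])

```text
t: 6.0
tcp_pos: [0.5879, 0.1226, 0.1324]
tcp_rot: [2.985, 1.569, 2.542]
force: [-5.2, 2.1, 9.3]
finger_gap: 0.0002
```

```bash
cat > z.py <<'E'
import sys
from h import *
from workcell import arm
b=arm.read_camera("side")["pixels"][150:220,220:310,::-1]
cv2.imwrite(f"pics/{sys.argv[1]}z.png",cv2.resize(b,None,fx=8,fy=8,interpolation=cv2.INTER_CUBIC))
E
python3 look.py a8; python3 z.py a8
```

```text
t 6.1 box frame tip [-0.0075  0.0013  0.1135] F [-2.79  0.64  8.07] Fbox [-2.8  -0.62] gap 0.00029213888865558564
```

View pics/a8z.png

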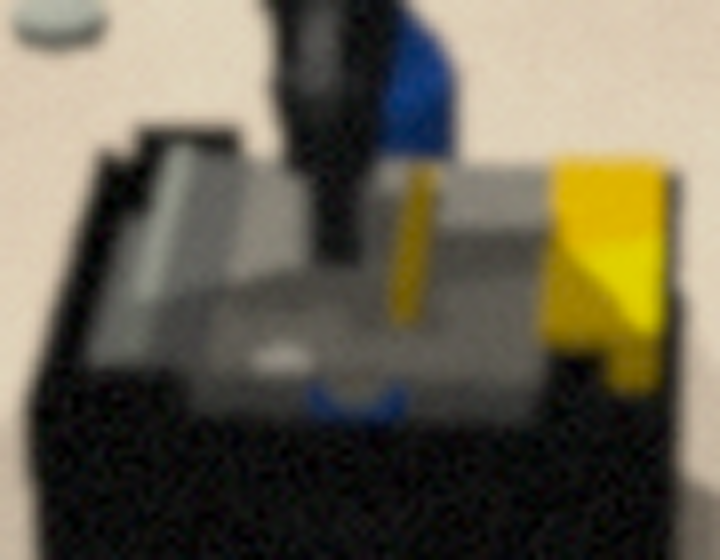

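drive_tool([
  {"hand": -1, "x": 0, "y": 0, "z": 0.0008, "ax": 0, "ay": 0, "az": 0},
  {"hand": -1, "x": 0.0018, "y": -0.0009, "z": 0, "ax": 0, "ay": 0, "az": 0},
  {"hand": -1, "x": 0.0018, "y": -0.0009, "z": 0, "ax": 0, "ay": 0, "az": 0},
  {"hand": -1, "x": 0.0018, "y": -0.0009, "z": 0, "ax": 0, "ay": 0, "az": 0},
  {"hand": -1, "x": 0.0018, "y": -0.0009, "z": 0, "ax": 0, "ay": 0, "az": 0},
])

```text
t: 6.57
tcp_pos: [0.5952, 0.1188, 0.1325]
tcp_rot: [3.125, 1.569, 2.681]
force: [-4.6, 3.9, 7.1]
finger_gap: -0.0
```

```bash
python3 look.py a9; python3 z.py a9
```

```text
t 6.6667 box frame tip [0.0008 0.001  0.1136] F [-2.45  1.63  5.51] Fbox [-2.91  0.42] gap 0.0003221796494533312
```

View pics/a9z.png

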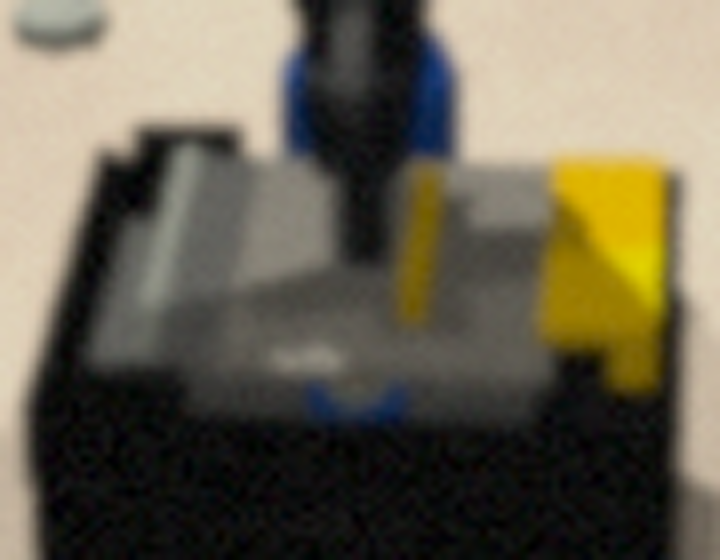

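The tip has now reached the rib; slide is about 10 mm with the edge under the lip. Continuing by the rib.

drive_tool([
  {"hand": -1, "x": 0.0018, "y": -0.0009, "z": 0, "ax": 0, "ay": 0, "az": 0},
  {"hand": -1, "x": 0.0018, "y": -0.0009, "z": 0, "ax": 0, "ay": 0, "az": 0},
  {"hand": -1, "x": 0.0018, "y": -0.0009, "z": 0, "ax": 0, "ay": 0, "az": 0},
  {"hand": -1, "x": 0.0018, "y": -0.0009, "z": 0, "ax": 0, "ay": 0, "az": 0},
  {"hand": -1, "x": 0, "y": 0, "z": 0, "ax": 0, "ay": 0, "az": 0},
])

```text
t: 7.13
tcp_pos: [0.6027, 0.1152, 0.1326]
tcp_rot: [2.911, 1.569, 2.467]
force: [-2.9, 2.3, 6.4]
finger_gap: 0.0003
```

```bash
python3 look.py b1; python3 z.py b1
```

```text
t 7.2333 box frame tip [0.0088 0.0009 0.1136] F [-3.17  2.12  5.2 ] Fbox [-3.77  0.56] gap -7.173254033977784e-05
```

View pics/b1z.png

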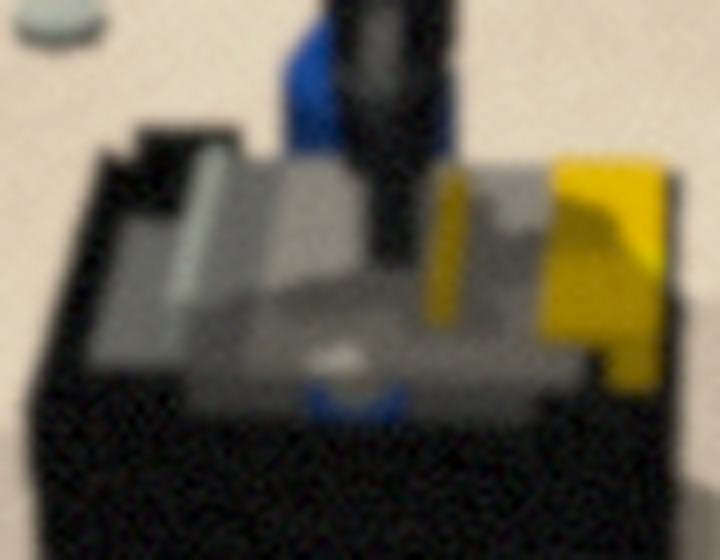

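drive_tool([
  {"hand": -1, "x": 0.0013, "y": -0.0006, "z": 0, "ax": 0, "ay": 0, "az": 0},
  {"hand": -1, "x": 0.0013, "y": -0.0006, "z": 0, "ax": 0, "ay": 0, "az": 0},
  {"hand": -1, "x": 0.0009, "y": -0.0004, "z": 0, "ax": 0, "ay": 0, "az": 0},
  {"hand": -1, "x": 0, "y": 0, "z": 0, "ax": 0, "ay": 0, "az": 0},
  {"hand": -1, "x": 0, "y": 0, "z": 0, "ax": 0, "ay": 0, "az": 0},
])

```text
t: 7.7
tcp_pos: [0.604, 0.1147, 0.1321]
tcp_rot: [-3.006, 1.563, 2.834]
force: [-14.0, 6.4, 10.2]
finger_gap: -0.0001
```

```bash
python3 look.py b2; python3 z.py b2
```

```text
t 7.8 box frame tip [0.0102 0.0011 0.1131] F [-13.1    6.06  10.57] Fbox [-14.44  -0.15] gap 0.00014544118191662313
```

View pics/b2z.png

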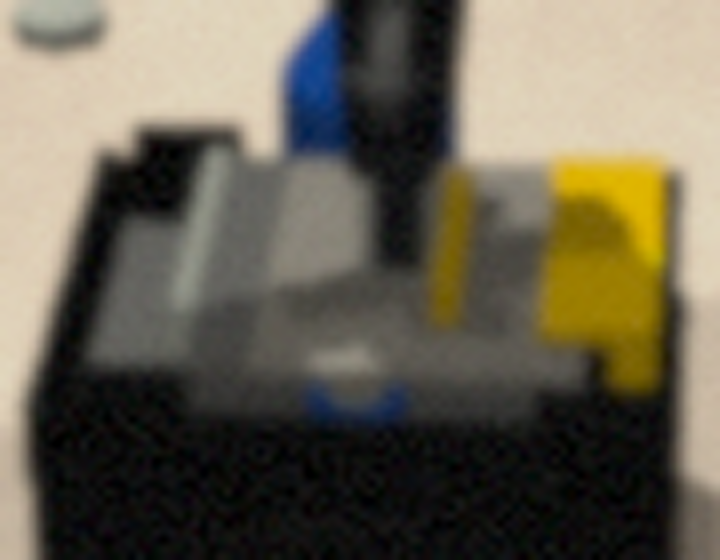

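The slide is against its end stop (14 N forward). The rib is at x≈458, as predicted for 20 mm, and the box has not moved. Releasing straight up.

drive_tool([
  {"hand": -1, "x": 0, "y": 0, "z": 0.0015, "ax": 0, "ay": 0, "az": 0},
  {"hand": -1, "x": -0.0009, "y": 0.0004, "z": 0.002, "ax": 0, "ay": 0, "az": 0},
  {"hand": -1, "x": -0.0018, "y": 0.0009, "z": 0.003, "ax": 0, "ay": 0, "az": 0},
  {"hand": -1, "x": -0.0018, "y": 0.0009, "z": 0.006, "ax": 0, "ay": 0, "az": 0},
  {"hand": -1, "x": 0, "y": 0, "z": 0.01, "ax": 0, "ay": 0, "az": 0},
])

```text
t: 8.27
tcp_pos: [0.6014, 0.1154, 0.1546]
tcp_rot: [-2.57, 1.569, -3.014]
force: [0.6, -0.4, -0.5]
finger_gap: 0.0
```

drive_tool([
  {"hand": -1, "x": 0, "y": 0, "z": 0.02, "ax": 0, "ay": 0, "az": 0},
  {"hand": -1, "x": 0, "y": 0, "z": 0.025, "ax": 0, "ay": 0, "az": 0},
  {"hand": -1, "x": -0.02, "y": 0.01, "z": 0.025, "ax": 0, "ay": 0, "az": 0},
  {"hand": -1, "x": -0.03, "y": 0.015, "z": 0.02, "ax": 0, "ay": 0, "az": 0},
  {"hand": -1, "x": -0.03, "y": 0.02, "z": 0.01, "ax": 0, "ay": 0, "az": 0},
])

```text
t: 8.68
tcp_pos: [0.5219, 0.16, 0.2582]
tcp_rot: [0.463, 1.566, 0.018]
force: [0.5, 1.1, 1.4]
finger_gap: -0.0002
```

drive_tool([
  {"hand": -1, "x": -0.025, "y": 0.03, "z": 0, "ax": 0, "ay": 0, "az": 0},
  {"hand": -1, "x": -0.025, "y": 0.03, "z": 0, "ax": 0, "ay": 0, "az": 0},
  {"hand": -1, "x": -0.025, "y": 0.03, "z": 0, "ax": 0, "ay": 0, "az": 0},
  {"hand": -1, "x": -0.02, "y": 0.02, "z": 0, "ax": 0, "ay": 0, "az": 0},
  {"hand": -1, "x": 0, "y": 0, "z": 0, "ax": 0, "ay": 0, "az": 0},
])

```text
t: 9.1
tcp_pos: [0.424, 0.2734, 0.2564]
tcp_rot: [1.327, 1.569, 0.887]
force: [0.6, 0.2, 0.9]
finger_gap: -0.0
```

```bash
python3 look.py b3; python3 z.py b3
```

```text
t 9.2 box frame tip [-0.2171  0.066   0.237 ] F [0.5  0.26 0.25] Fbox [0.34 0.44] gap 3.6666625908306884e-05
```

View pics/b3.png

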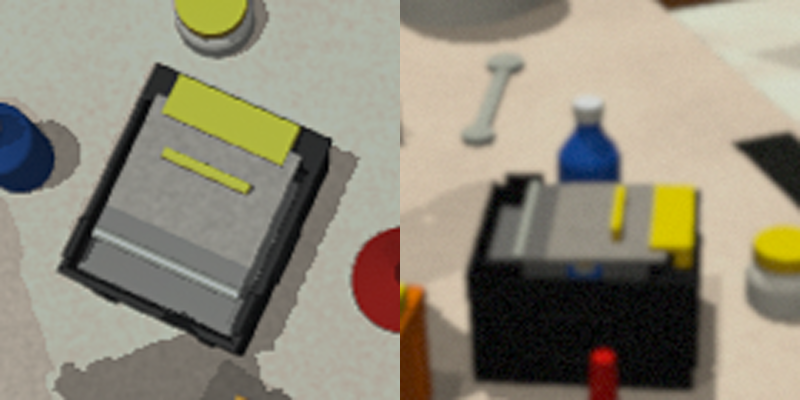

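View pics/b3z.png

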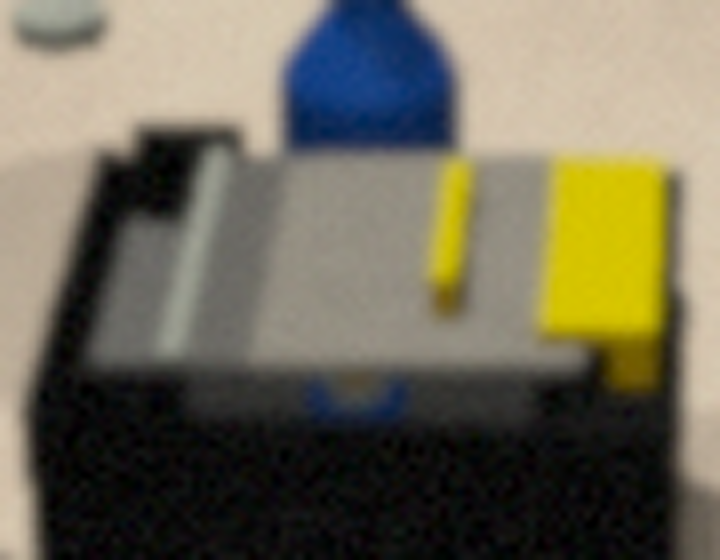

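The flap stays down without contact. Its edge is under the lip, with the near corner at (588,355) against a predicted (584,362) for 20 mm. The box and bystanders have not moved.

```bash
python3 -c "
from workcell import arm
print(arm.job_done())"
```

```text
the job is handed in; nothing more can be done
None
```

The terminal cover is closed: the flap is down, its edge is tucked under the yellow lip, and it stayed there after I let go. I handed the job in at about 9 s.

- **What I did:** With the fingers shut, I folded the flap from behind its rib and pressed it onto its stop with about 10 N. I then slid it forward to its end stop, where the push reached about 14 N, and lifted straight off.
- **Last checks:** With the arm clear, the rib and the flap's near corner appear within about 1 mm of where a full 20 mm slide should put them. The flap sits slightly raised, held against the lip by its spring. The box, bottle, funnel and tub look the same as in the first pictures.
- **What differed from the task:** The first 8–10 mm of the slide came partly from friction under the fingertip pressing on the flap. After I eased the pressure, the tip reached the rib and pushed the rest of the way on it. My first three move calls were refused because their rows lacked some fields, and they moved nothing.

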